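# Lock the flavour oil away in the child-resistant tub

### The arm

A 6-joint arm with a two-finger parallel gripper is mounted at the origin on a cart in front of the work surface, level with it; the furniture and walls round the work are solid. World frame = base frame: x ahead of the robot, y to its left, z up, the work surface at z = 0. Lengths are in mm, angles in rad, forces in N, time in s.
With the tool pointing down it reaches from about 275 to 750 mm from the base axis. Payload 10.2 kg.
Tool frame: the origin (TCP) lies midway between the tips of the shut fingers; the grasp point (between the pads) lies 19 mm behind it; z points along the fingers, y is the line along which they close (so a half turn about z gives the same grasp; the last joint's range is limited). The gripper opens to 85 mm and grips with 20 to 120 N. Pads are 22 mm wide; open, the fingers measure 114 mm over their backs; the gripper's body (76 mm by 85 mm) begins 54 mm behind the grasp point. The pads swing forward as they close: fully open they stand 13 mm farther back than shut.
Start: joints at [-1.382, 0.313, 1.498, -0, 1.331, -0.223], TCP at [210.124, -481.123, 231.294] pointing down, gripper open.
Joint ranges: [-2.94, 2.94], [-0.97, 2.17], [0.19, 2.56], [-1.23, 4.37], [0.02, 3.11], [-2.88, 2.88]. Speed limits (rad/s): [2.39, 2.39, 3.01, 3.14, 3.14, 3.14].

### API

Orientations are given as a unit quaternion [w, x, y, z].
In Python, from rig import sense, capture, finish_job, find_in, place_of gives the robot as it stands. The module is installed in compiled form; this text tells all that it offers.
- The arm moves only by the shell command python3 -m jog 'ROWS' [FORCE]. ROWS is JSON, a list of rows, each an object of numbers: "tx", "ty", "tz": the shift along the tool's x, y, z in mm; "ax", "ay", "az": the turn, a rotation vector about the tool's x, y, z in rad; "jaw": the closure, from -1 (fully open) to 1 (shut), so that 0 is half open. In form: [{"tx": .., "ty": .., "tz": .., "ax": .., "ay": .., "az": .., "jaw": ..}, ...]. A call has 1 to 5 rows; each row shifts and turns the commanded pose from where the row before left it, along the tool's axes as they then stand; what a row does not reach is not made up. A row lasts 1/8 s, in which the tool goes at most 62.5 mm and 10.7 degrees, less where a joint would pass 70% of its speed; a pose out of reach is approached as far as the arm can. A call with a gripper value outside its range is refused whole. The fingers move at their own pace and stop on an object; FORCE is the grip in N (left out, the last holds). Time passes only in rows, so rows that do not move let the fingers close. It gives the time, the measured TCP pose, the force, the opening and the grip force at its end, in the units of the state.
- sense(): the state, without advancing time (a new reading comes with each control period).
- capture(name): name is "scene" or "top" or "wrist"; returns a dict with "color" (384x512x3 uint8, red, green, blue), "depth" (384x512 float32, mm along the optical axis (not along the pixel's ray), 0 where there is no reading), "fx", "fy", "cx", "cy" (pixels), "camera_from_world" (4x4, takes a point from world to camera coordinates); the wrist camera has in their place "mount" (4x4, takes a point from camera to tool coordinates, whose origin is the TCP and whose axes are the flange's). Camera axes: x right, y up, looking along -z (the intrinsics and any distortion apply to the point x, -y, -z); pixel columns grow to the right and rows downward; lengths in mm; the calibration is good to about 2 mm. A picture is of the moment at which its call begins: read the wrist's pose just before it.
- finish_job(): hands the job in; it is judged then, once.
Trained networks look in the newest picture that a camera, given by its name, has taken for a name from the list of things; names that differ only in an ending like _2 or _b are one class to them, and where a whole thing is asked for, a point or a joint stands for the part that bears it (a point fixed in the world has none). Each returns a list of dicts, best first, with "conf" (0 to 1); they miss things now and then, are a little off and sometimes report something else, mostly with a low value. They report only what shows in the picture. A call takes as long as a camera call. They do not tell look-alikes from the thing itself.
- find_in(query, camera): "centre" ([column, row] in pixels, amid what is visible of it).
- place_of(query, camera): "centre" ([column, row] in pixels: a listed point, or the origin of a listed thing).
The state is a dict: "time_s": time; "joints": joint angles; "dq": joint speeds; "tau": joint torques, N m; "eef_pos": TCP position; "ee_rot": TCP orientation; "force": force on the tool from outside, world axes, zero at the start; "wrist_torque": the same for the moment, N m; "grip_width": opening from 0.0 (shut) to 1.0 (fully open); "grip_force": force on a finger pad.
Only numpy, scipy, OpenCV 4.12 (cv2) and the standard library are available. Lean on these libraries where they do the work, as an engineer would, in place of code of your own. Each camera call takes 0.05 s, during which the arm holds its last target. There are 200 camera calls.

### The job

Lock the brown dropper bottle that stands next to the steel jigger away before the children come: open the white child-resistant tub (push its cap down, turn it anticlockwise while it is down, lift it off and put it aside) and stand the bottle upright in it without dropping it. Then put the cap back, push it down and turn it clockwise until it is locked. Use no great force, do not tip the bottle over, and leave everything else standing where it is.

Things in the scene. Friction and masses are not known exactly. Their poses are not given: they have to be found in the camera images.
- tub: White round tub, fixed to the table by a black suction foot 128 mm across; body 114 mm across, flat shoulder 76 mm up. Origin: centre of the underside, on the table; z up along its axis. Above the shoulder an open neck, 83 mm across, tapering to 78 mm over its top 8 mm; rim 112 mm up; mouth 72 mm wide; inner floor 14 mm up.
- tub_mouth (a point): Centre of the tub's mouth at rim height. Axes of the tub.
- tub_catch (a point): On the tub's axis at the underside of four outward lugs on the neck (96 mm up, 90 degrees apart, reaching 48 mm from the axis) that hold the cap down. Each is a pocket with a stop wall at its clockwise end and, at its anticlockwise end, a ratchet tooth that hangs 3.5 mm lower. The cap's inner lugs pass up and down only between these lugs.
- tub_spring (a joint): Sprung black ring round the foot of the neck; it pushes up on the cap's lower edge. 0: cap at its locked height; positive: cap pushed down by so many m (hard stop 0.008); -0.003: ring fully up, as when the cap is off or unlocked and let go. About 6 N at 0, 14 N at 0.008.
- cap: The tub's white cap: hollow, 108 mm across, 46 mm high (70 mm with the finger bar on top), 90 g; loose, but locked at the start. Origin: centre of its open lower edge; x along the finger bar, z up. Locked: origin 84 mm above the tub's, x along the tub's x (it locks also at any quarter turn from there; 2 degrees of play).
- cap_bar (a point): Centre of the cap's finger bar, 58 mm above the cap's lower edge; axes of the cap. Bar 72 mm long (x), 14 mm thick (y), 24 mm high, standing on the cap's flat top (46 mm above the lower edge): fingertips can straddle it and press on the flat top at both sides.
- cap_lugs (a point): On the cap's axis at the top of its four inner lugs, 12 mm above its lower edge. To open: push the cap 5 to 7 mm down (at least 4), turn it 48 degrees anticlockwise seen from above (30 to 66 will do), let it rise, lift it 30 mm. To close: lower it at that same open angle (or a quarter turn off), push to 5 to 7 mm below the locked height, turn clockwise to the stop, let it rise.
- dropper_mid (a point): The brown dropper bottle: its centre, 51 mm above its base; z up. Stands upright, 102 mm tall, about 70 g. Glass body 32 mm across up to 62 mm above its base, shoulder rising to 70 mm, black collar 24 mm across up to 77 mm, then a black bulb 12 mm across up to the top. The bulb and collar are firm and may be gripped.
- jigger_mid (a point): Bystander: steel double-cone jigger, 44 mm across, 108 mm tall, standing; its centre, 54 mm above its base.
- colour_mid (a point): Bystander: small food-colour bottle with a white pointed cap, 25 mm across, 68 mm tall, standing; its centre, 34 mm above its base.
- bowl: Bystander: empty steel bowl, rim 160 mm across, 56 mm high. Origin: centre of its underside, on the table.
- tin_lid: Bystander: flat round tin lid on the table, 125 mm across, flat top 13 mm above the table; it stays where it is, but the cap may be put down on it. Origin: centre of its underside.
Not all that is in view belongs to the job. Leave any blue or red look-alike of the cap alone.

How it is judged:
By the outcome, as a careful person would: the job done as asked, in the order asked, and still so for the second after the job is handed in, with the robot touching nothing.
It also fails if it takes over 72 s, if anything falls off the work surface, if the arm or the gripper's body presses on something with over 40 N, if the wrist force passes 120 N, or if a joint passes its speed limit or range.

## Working session

There is one attempt and no reset: what is moved stays moved. The work goes in short steps, Python scripts to look and compute and a shell command to move; the robot and the scene stay as the last step left them, time stands still between calls to the robot, and variables do not carry over. Pictures are saved under pics/ and viewed, at most 10 in all, crops included, and the job is handed in when it is done.

```bash
mkdir -p pics
cat > h.py <<'E'
import numpy as np, cv2
from rig import *
from scipy.spatial.transform import Rotation as R
def shot(n):
    s=sense(); c=capture(n); c['s']=s
    if n=='wrist':
        q=s['ee_rot']; T=np.eye(4); T[:3,:3]=R.from_quat([q[1],q[2],q[3],q[0]]).as_matrix(); T[:3,3]=s['eef_pos']
        c['wfc']=T@np.array(c['mount'])
    else: c['wfc']=np.linalg.inv(np.array(c['camera_from_world']))
    return c
def ray(c,px):
    d=np.array([(px[0]-c['cx'])/c['fx'],-(px[1]-c['cy'])/c['fy'],-1.])
    return c['wfc'][:3,3], c['wfc'][:3,:3]@d
def atz(c,px,z):
    o,d=ray(c,px); return (o+d*(z-o[2])/d[2]).round(1)
def atdepth(c,px):
    o,d=ray(c,px); u,v=int(round(px[0])),int(round(px[1])); p=c['depth'][max(v-1,0):v+2,max(u-1,0):u+2]; p=p[p>0]
    return (o+d*np.median(p)).round(1) if p.size else None
def cloud(c):
    v,u=np.mgrid[:384,:512]; D=c['depth']
    P=np.stack([(u-c['cx'])/c['fx']*D,-(v-c['cy'])/c['fy']*D,-D],-1)@c['wfc'][:3,:3].T+c['wfc'][:3,3]
    P[D<=0]=np.nan; return P
def save(c,f): cv2.imwrite('pics/'+f,c['color'][:,:,::-1])
E
python3 - <<'E'
from h import *
H={'tub':0,'tub_mouth':112,'cap_bar':142,'cap':84,'dropper_mid':51,'jigger_mid':54,'colour_mid':34,'bowl':0,'tin_lid':0}
ims=[]
s=sense(); print(s)
for n in('scene','top'):
    c=shot(n); ims.append(c['color'][:,:,::-1]); print(n,c['wfc'][:3,3].round(),[k for k in c])
    for q,z in H.items():
        for r in place_of(q,n)[:4]: print(q,round(r['conf'],2),np.round(r['centre']),atz(c,r['centre'],z),atdepth(c,r['centre']))
for n,i in zip('st',ims): cv2.imwrite(f'pics/{n}.png',i)
cv2.imwrite('pics/both.png',cv2.resize(np.vstack(ims),(800,1200))[:600] if 0 else np.hstack([cv2.resize(i,(400,300)) for i in ims]))
E
```

```text
{'time_s': 0.0, 'joints': array([-1.38239941e+00,  3.13438358e-01,  1.49845188e+00, -1.55573500e-06,
        1.33098687e+00, -2.23387073e-01]), 'dq': array([ 0.00022533, -0.00010203, -0.00039057, -0.00067384, -0.00048926,
       -0.00056227]), 'tau': array([-6.28412290e-04, -4.12265074e+01, -2.59745693e+01, -2.49505629e-04,
        4.13007976e-03, -5.33282858e-06]), 'eef_pos': array([ 210.0733607 , -480.85501   ,  230.73545961]), 'ee_rot': array([-6.42142757e-04,  9.78878774e-01,  2.04440536e-01,  1.04798792e-05]), 'force': array([-0.76392512, -0.31949268,  0.04334108]), 'wrist_torque': array([-0.00189433, -0.04767067, -0.00969856]), 'grip_force': 0.0, 'grip_width': 0.9983460698568632}
scene [-267.  657.  847.] ['color', 'depth', 'fx', 'fy', 'cx', 'cy', 'camera_from_world', 's', 'wfc']
tub 0.56 [239. 206.] [555.9  61.9   0. ] [517.5  89.7  39.6]
tub_mouth 0.55 [238. 206.] [447.  142.5 112. ] [518.3  91.2  38.6]
cap_bar 0.97 [265. 227.] [309.  158.1 142. ] [366.4 108.3  71.6]
cap_bar 0.7 [235. 170.] [563.9  65.9 142. ] [562.2  67.1 143.4]
cap_bar 0.61 [155. 225.] [492.1 375.7 142. ] [
[... 995 characters left out ...]
] [545.2 320.2 142. ] [562.5 338.9  68.6]
cap_bar 0.56 [217. 228.] [369.5  88.3 142. ] [376.2  92.9  68.9]
cap 0.95 [137. 165.] [558.  325.7  84. ] [562.  329.9  66.8]
cap 0.82 [228. 162.] [568.4  61.5  84. ] [556.8  59.6 131.6]
cap 0.82 [218. 232.] [363.8  87.3  84. ] [367.   89.7  44.7]
dropper_mid 0.46 [154. 205.] [445.3 277.5  51. ] [441.5 272.1  77.5]
jigger_mid 0.62 [172. 177.] [529.5 228.2  54. ] [529.8 228.4  52.8]
colour_mid 0.6 [187. 207.] [443.2 183.7  34. ] [440.2 181.   55.4]
colour_mid 0.45 [228. 159.] [588.7  64.1  34. ] [559.4  59.5 151.1]
bowl 0.82 [345. 175.] [ 545.6 -298.2    0. ] [ 545.4 -297.9    1.2]
tin_lid 0.72 [290. 182.] [ 522.3 -127.4    0. ] [ 520.3 -126.4   10.3]
```

View pics/s.png

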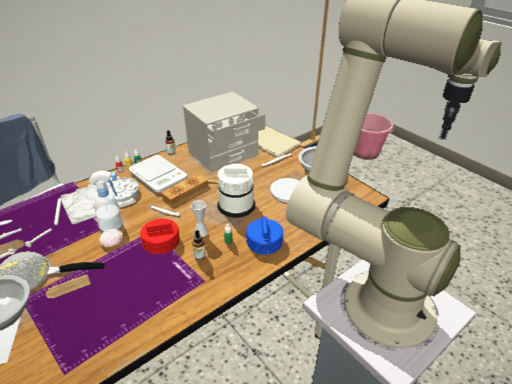

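View pics/t.png

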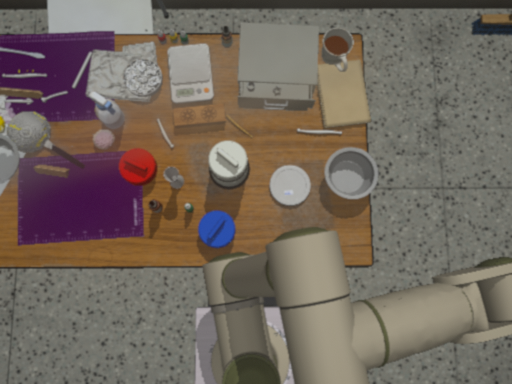

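The scene view shows the white tub at (236,190), the steel jigger at (200,215) and the brown dropper beside it at (199,245). A second dropper stands far back at (170,142), by the cabinet. Look-alike caps are red (160,235) and blue (265,235). Dropper candidates are (199,245), next to the jigger and so chosen, and (170,142), which is not. The cap is the white one, at (236,175) in scene and (228,160) in top.

Run:
```python
from h import *
for n in('top','scene'):
    c=shot(n); P=cloud(c); X,Y,Z=P[...,0],P[...,1],P[...,2]
    near=(np.hypot(X-560,Y-62)<80)
    m=near&(Z>122)&(Z<137); (u,r)=cv2.minEnclosingCircle(P[m][:,:2].astype(np.float32)); print(n,'cap top',m.sum(),np.round(u,1),r,np.median(Z[m]))
    b=near&(Z>145)
    if b.sum()>5: print('bar',b.sum(),P[b].mean(0).round(1),np.median(Z[b]),cv2.minAreaRect(P[b][:,:2].astype(np.float32)))
    d=(np.hypot(X-441,Y-275)<30)&(Z>20); print('dropper',d.sum(),np.nanmax(np.where(d,Z,np.nan)),P[d&(Z>78)].mean(0).round(1) if (d&(Z>78)).any() else 0)
    cab=(X>600)&(X<900)&(abs(Y+20)<150)&(Z>60); print('cab',cab.sum(),P[cab].min(0).round(),P[cab].max(0).round())
    for q,x,y in(('jig',525,228),('col',441,181),('lid',520,-127)):
        w=(np.hypot(X-x,Y-y)<70 if q=='lid' else np.hypot(X-x,Y-y)<28)&(Z>7); print(q,w.sum(),P[w].mean(0).round(),P[w].min(0).round(),P[w].max(0).round())
    if n=='scene': cv2.imwrite('pics/crop.png',cv2.resize(c['color'][150:270,140:300,::-1],(800,600),interpolation=cv2.INTER_CUBIC))
```

```text
top cap top 961 [566.3  59.8] 54.93203353881836 127.77098875047795
bar 127 [564.7  60.1 151.1] 151.39085291932247 ((565.4256591796875, 59.8237419128418), (70.23388671875, 13.955511093139648), 50.62269973754883)
dropper 128 101.13708527613085 [446.3 276.7  93.2]
cab 5372 [ 600. -170.   60.] [900.  99. 214.]
jig 260 [529. 223.  62.] [507. 201.   8.] [549. 243. 108.]
col 68 [440. 178.  40.] [430. 167.   8.] [455. 190.  68.]
lid 1110 [ 513. -125.   11.] [ 451. -187.    7.] [576. -64.  19.]
scene cap top 449 [565.6  63.8] 55.37518310546875 129.56087902815307
bar 100 [564.4  65.6 150.9] 151.65116021175226 ((565.8273315429688, 64.99394226074219), (68.05657958984375, 16.666114807128906), 52.124534606933594)
dropper 237 102.5936714690697 [445.1 283.7  91.8]
cab 3528 [ 600. -170.   60.] [900. 106. 212.]
jig 339 [526. 226.  68.] [507. 202.   8.] [551. 246. 109.]
col 120 [439. 187.  35.] [430. 171.   7.] [454. 196.  70.]
lid 435 [ 528. -112.   12.] [ 471. -181.    7.] [577. -59.  17.]
```

View pics/crop.png

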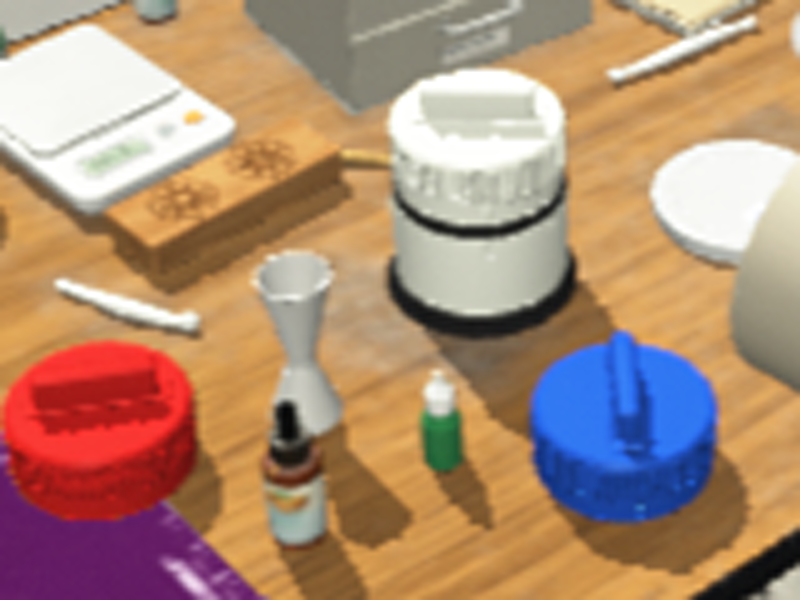

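The crop confirms the choice: the amber dropper at (290,480) stands next to the jigger at (295,340), and the white capped tub is at (480,190). The red and blue caps are only look-alikes. The tub is at about (566,62) and the bar lies at about 51°.

```bash
cat > plan.py <<'E'
import sys
from h import *
# usage: plan.py x y z psi_deg|- : total tool-frame shift (in present axes) and az
def plan(x,y,z,psi=None):
    s=sense(); q=s['ee_rot']; M=R.from_quat([q[1],q[2],q[3],q[0]])
    d=M.inv().apply(np.array([x,y,z])-s['eef_pos']); cur=np.degrees(np.arctan2(*M.as_matrix()[[1,0],0]))
    t=cur if psi is None else psi
    T=R.from_matrix(np.array([[np.cos(np.radians(t)),np.sin(np.radians(t)),0],[np.sin(np.radians(t)),-np.cos(np.radians(t)),0],[0,0,-1]]).astype(float))
    print('pos',s['eef_pos'].round(1),'psi',cur.round(2),'shift',d.round(1),'|',np.linalg.norm(d).round(),'rot',(M.inv()*T).as_rotvec().round(3),'F',s['force'].round(1),'Tq',s['wrist_torque'].round(2),'w',round(s['grip_width'],3),'gf',round(s['grip_force'],1),'t',s['time_s'])
if __name__=='__main__': plan(*map(float,sys.argv[1:4]),None if len(sys.argv)<5 else float(sys.argv[4]))
E
python3 -m jog '[{"tx":50,"ty":-32.6,"tz":-6,"jaw":-1},{"tx":50,"ty":-32.6,"tz":-6,"jaw":-1},{"tx":50,"ty":-32.6,"tz":-6,"jaw":-1},{"tx":50,"ty":-32.6,"tz":-6,"jaw":-1},{"tx":50,"ty":-32.6,"tz":-6,"jaw":-1}]'
python3 -m jog '[{"tx":50,"ty":-32.6,"jaw":-1},{"tx":50,"ty":-32.6,"jaw":-1},{"tx":50,"ty":-32.6,"jaw":-1},{"tx":30,"ty":-20,"jaw":-0.5},{"jaw":-0.5}]'
python3 plan.py 530 30 260 51
```

```text
pos [ 210.1 -481.1  231.3] psi 23.59 shift [ 497.7 -340.4  -28.7] | 604.0 rot [ 0.     0.    -0.478] F [ 0.1 -0.5  0.2] Tq [ 0.01  0.02 -0.  ] w 0.997 gf 0.0 t 1.1schema error: expected keys tx, ty, tz, ax, ay, az, jaw
schema error: expected keys tx, ty, tz, ax, ay, az, jaw
```

```bash
python3 -m jog '[{"tx":50,"ty":-33,"tz":-6,"ax":0,"ay":0,"az":0,"jaw":-1},{"tx":50,"ty":-33,"tz":-6,"ax":0,"ay":0,"az":0,"jaw":-1},{"tx":50,"ty":-33,"tz":-6,"ax":0,"ay":0,"az":0,"jaw":-1},{"tx":50,"ty":-33,"tz":-6,"ax":0,"ay":0,"az":0,"jaw":-1},{"tx":50,"ty":-33,"tz":-6,"ax":0,"ay":0,"az":0,"jaw":-1}]'
python3 -m jog '[{"tx":50,"ty":-33,"tz":0,"ax":0,"ay":0,"az":0,"jaw":-1},{"tx":50,"ty":-33,"tz":0,"ax":0,"ay":0,"az":0,"jaw":-1},{"tx":50,"ty":-33,"tz":0,"ax":0,"ay":0,"az":0,"jaw":-1},{"tx":50,"ty":-33,"tz":0,"ax":0,"ay":0,"az":0,"jaw":-0.5},{"tx":0,"ty":0,"tz":0,"ax":0,"ay":0,"az":0,"jaw":-0.5}]'
python3 plan.py 530 30 260 51
```

```text
time_s: 1.72
eef_pos: [373.9, -228.2, 261.7]
ee_rot: [0.0, 0.979, 0.204, 0.0]
force: [0.6, -0.8, -0.1]
grip_width: 0.995
grip_force: 0.0
time_s: 2.35
eef_pos: [504.6, -25.8, 261.0]
ee_rot: [-0.0, 0.978, 0.207, -0.0]
force: [0.4, -0.1, -0.8]
grip_width: 0.749
grip_force: 0.0
pos [504.6 -25.8 261. ] psi 23.89 shift [ 45.8 -40.8   1. ] | 61.0 rot [-0.001 -0.    -0.473] F [ 0.4 -0.1 -0.8] Tq [-0.04 -0.03 -0.01] w 0.749 gf 0.0 t 2.35
```

```bash
python3 -m jog '[{"tx":46,"ty":-41,"tz":0,"ax":0,"ay":0,"az":0,"jaw":-0.5},{"tx":0,"ty":0,"tz":0,"ax":0,"ay":0,"az":-0.16,"jaw":-0.5},{"tx":0,"ty":0,"tz":0,"ax":0,"ay":0,"az":-0.16,"jaw":-0.5},{"tx":0,"ty":0,"tz":0,"ax":0,"ay":0,"az":-0.153,"jaw":-0.5},{"tx":0,"ty":0,"tz":0,"ax":0,"ay":0,"az":0,"jaw":-0.5}]'
cat > bar.py <<'E'
from h import *
import sys
# usage: bar.py x y ztop pic : bar and disc of the cap from the wrist cloud
x,y,zt=map(float,sys.argv[1:4]); c=shot('wrist'); P=cloud(c); Z=P[...,2]; near=np.hypot(P[...,0]-x,P[...,1]-y)<75
save(c,sys.argv[4]); print('cam',c['wfc'][:3,3].round())
for nm,m in(('disc',near&(abs(Z-zt+24)<5)),('bar',near&(abs(Z-zt)<4))):
    if m.sum()>9:
        p=P[m]; print(nm,m.sum(),'z',np.median(p[:,2]).round(1),'circ',cv2.minEnclosingCircle(p[:,:2].astype(np.float32)),'rect',cv2.minAreaRect(p[:,:2].astype(np.float32)))
for r in place_of('cap_bar','wrist')[:3]: print(r['conf'],r['centre'],atz(c,r['centre'],zt-12))
E
python3 bar.py 566 62 154 w1.png; python3 plan.py 566 61 180
```

```text
time_s: 2.98
eef_pos: [529.2, 26.3, 261.3]
ee_rot: [0.0, 0.904, 0.427, -0.0]
force: [-0.7, 0.8, 0.2]
grip_width: 0.747
grip_force: 0.0
cam [575.  81. 404.]
disc 11191 z 129.8 circ ((568.4129638671875, 60.402130126953125), 54.56473159790039) rect ((568.3623657226562, 60.607666015625), (107.79339599609375, 108.09021759033203), 42.1244010925293)
bar 1598 z 153.4 circ ((569.4620971679688, 59.62277603149414), 35.49034118652344) rect ((568.581787109375, 60.34642028808594), (70.64306640625, 13.650720596313477), 50.579166412353516)
0.91 [263.1, 127.7] [566.2  56.5 142. ]
0.73 [112.0, 199.4] [426.6  92.1 142. ]
0.23 [264.6, 119.4] [571.3  60.9 142. ]
pos [529.2  26.6 261.4] psi 50.47 shift [50.   6.4 81.4] | 96.0 rot [0. 0. 0.] F [ 0.2 -0.1  0.3] Tq [-0.   -0.    0.02] w 0.75 gf 0.0 t 3.075
```

View pics/w1.png

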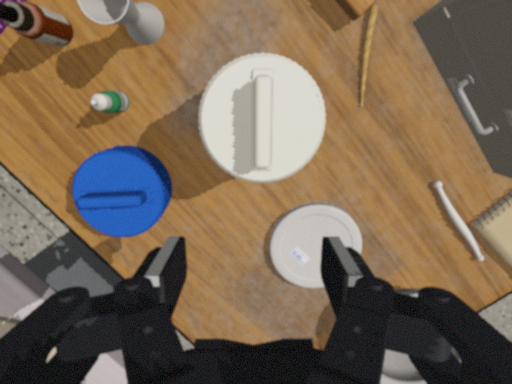

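The wrist view shows the white cap at (262,117) with its bar aligned with the tool, the blue cap at (122,190), and the tin lid at (315,245). The cap centre is (568.4,60.4) and the bar lies at 50.6°. I'll descend over it.

```bash
python3 -m jog '[{"tx":51,"ty":8.6,"tz":0,"ax":0,"ay":0,"az":0,"jaw":-0.3},{"tx":0,"ty":0,"tz":50,"ax":0,"ay":0,"az":0,"jaw":0},{"tx":0,"ty":0,"tz":45,"ax":0,"ay":0,"az":0,"jaw":0.2},{"tx":0,"ty":0,"tz":28,"ax":0,"ay":0,"az":0,"jaw":0.2},{"tx":0,"ty":0,"tz":0,"ax":0,"ay":0,"az":0,"jaw":0.2}]' 60
python3 plan.py 568.4 60.4 134 50.6
```

```text
time_s: 3.7
eef_pos: [567.4, 61.0, 136.7]
ee_rot: [-0.001, 0.904, 0.427, -0.002]
force: [0.6, -0.1, -0.0]
grip_width: 0.398
grip_force: 0.0
pos [567.4  61.  136.7] psi 50.57 shift [0.2 1.1 2.7] | 3.0 rot [-0.003  0.002 -0.001] F [ 0.6 -0.1 -0. ] Tq [ 0.06  0.01 -0.03] w 0.398 gf 0.0 t 3.7
```

```bash
python3 -m jog '[{"tx":0,"ty":1,"tz":1,"ax":0,"ay":0,"az":0,"jaw":0.5},{"tx":0,"ty":0,"tz":0,"ax":0,"ay":0,"az":0,"jaw":1},{"tx":0,"ty":0,"tz":0,"ax":0,"ay":0,"az":0,"jaw":1},{"tx":0,"ty":0,"tz":0,"ax":0,"ay":0,"az":0,"jaw":1},{"tx":0,"ty":0,"tz":0,"ax":0,"ay":0,"az":0,"jaw":1}]' 60
python3 plan.py 568.4 60.4 134 50.6
```

```text
time_s: 4.32
eef_pos: [569.2, 60.9, 138.7]
ee_rot: [0.0, 0.904, 0.428, 0.001]
force: [-5.0, 1.9, 5.0]
grip_width: 0.145
grip_force: 61.1
pos [569.2  60.9 138.7] psi 50.68 shift [-0.9 -0.3  4.7] | 5.0 rot [ 0.    -0.001  0.001] F [-5.   1.9  5. ] Tq [0.37 0.71 0.01] w 0.145 gf 61.1 t 4.325
```

```bash
python3 -m jog '[{"tx":0,"ty":0,"tz":3,"ax":0,"ay":0,"az":0,"jaw":1},{"tx":0,"ty":0,"tz":2,"ax":0,"ay":0,"az":0,"jaw":1},{"tx":0,"ty":0,"tz":0,"ax":0,"ay":0,"az":0,"jaw":1},{"tx":0,"ty":0,"tz":0,"ax":0,"ay":0,"az":0,"jaw":1}]'
python3 plan.py 568.4 60.4 134 50.6
```

```text
time_s: 4.82
eef_pos: [569.2, 61.0, 134.2]
ee_rot: [0.0, 0.904, 0.428, 0.001]
force: [-6.9, 4.0, 9.2]
grip_width: 0.142
grip_force: 61.7
pos [569.2  61.  134.2] psi 50.69 shift [-0.9 -0.3  0.2] | 1.0 rot [ 0.001 -0.001  0.002] F [-6.9  4.   9.2] Tq [0.54 1.03 0.02] w 0.142 gf 61.7 t 4.825
```

```bash
python3 -m jog '[{"tx":0,"ty":-0.7,"tz":1.8,"ax":0,"ay":0,"az":0,"jaw":1},{"tx":0,"ty":0,"tz":0,"ax":0,"ay":0,"az":0,"jaw":1},{"tx":0,"ty":0,"tz":0,"ax":0,"ay":0,"az":-0.12,"jaw":1},{"tx":0,"ty":0,"tz":0,"ax":0,"ay":0,"az":0,"jaw":1}]'
python3 plan.py 568.4 60.4 132 98.6
```

```text
time_s: 5.32
eef_pos: [569.5, 61.3, 133.0]
ee_rot: [0.001, 0.876, 0.482, 0.002]
force: [-2.9, 3.2, 10.7]
grip_width: 0.148
grip_force: 61.9
pos [569.5  61.3 133. ] psi 57.63 shift [-1.3 -0.4  1. ] | 2.0 rot [ 0.004 -0.001 -0.715] F [-2.9  3.2 10.7] Tq [0.39 0.53 0.05] w 0.148 gf 61.9 t 5.325
```

```bash
python3 -m jog '[{"tx":0,"ty":0,"tz":0.3,"ax":0,"ay":0,"az":-0.14,"jaw":1},{"tx":0,"ty":0,"tz":0,"ax":0,"ay":0,"az":-0.14,"jaw":1},{"tx":0,"ty":0,"tz":0,"ax":0,"ay":0,"az":-0.14,"jaw":1},{"tx":0,"ty":0,"tz":0,"ax":0,"ay":0,"az":-0.14,"jaw":1},{"tx":0,"ty":0,"tz":0,"ax":0,"ay":0,"az":-0.145,"jaw":1}]'
python3 -m jog '[{"tx":0,"ty":0,"tz":0,"ax":0,"ay":0,"az":0,"jaw":1}]'
python3 plan.py 568.4 60.4 132 98.6
```

```text
time_s: 5.95
eef_pos: [569.3, 61.7, 132.7]
ee_rot: [0.001, 0.655, 0.756, 0.002]
force: [-4.5, 4.2, 11.5]
grip_width: 0.145
grip_force: 62.1
time_s: 6.08
eef_pos: [569.2, 61.4, 132.7]
ee_rot: [0.001, 0.656, 0.755, 0.001]
force: [-5.7, 3.1, 11.0]
grip_width: 0.144
grip_force: 62.0
pos [569.2  61.4 132.7] psi 98.04 shift [-0.9 -1.   0.7] | 1.0 rot [ 0.003 -0.    -0.01 ] F [-5.7  3.1 11. ] Tq [0.7  0.75 0.18] w 0.144 gf 62.0 t 6.075
```

```bash
python3 -m jog '[{"tx":0,"ty":0,"tz":-5,"ax":0,"ay":0,"az":0,"jaw":1},{"tx":0,"ty":0,"tz":-6,"ax":0,"ay":0,"az":0,"jaw":1},{"tx":0,"ty":0,"tz":-4,"ax":0,"ay":0,"az":0,"jaw":1},{"tx":0,"ty":0,"tz":0,"ax":0,"ay":0,"az":0,"jaw":1}]'
python3 plan.py 514 -120 250
```

```text
time_s: 6.58
eef_pos: [568.7, 60.8, 145.4]
ee_rot: [0.0, 0.656, 0.754, 0.0]
force: [0.1, 0.9, -0.2]
grip_width: 0.145
grip_force: 60.4
pos [568.7  60.8 145.4] psi 97.95 shift [-171.5  -79.1 -104.6] | 216.0 rot [0. 0. 0.] F [ 0.1  0.9 -0.2] Tq [0.16 0.02 0.03] w 0.145 gf 60.4 t 6.575
```

```bash
python3 -m jog '[{"tx":0,"ty":0,"tz":-35,"ax":0,"ay":0,"az":0,"jaw":1},{"tx":0,"ty":0,"tz":-40,"ax":0,"ay":0,"az":0,"jaw":1},{"tx":-43,"ty":-19,"tz":0,"ax":0,"ay":0,"az":0,"jaw":1},{"tx":-45,"ty":-20,"tz":0,"ax":0,"ay":0,"az":0,"jaw":1},{"tx":-45,"ty":-20,"tz":0,"ax":0,"ay":0,"az":0,"jaw":1}]'
python3 -m jog '[{"tx":-40,"ty":-20,"tz":0,"ax":0,"ay":0,"az":0,"jaw":1},{"tx":0,"ty":0,"tz":0,"ax":0,"ay":0,"az":0,"jaw":1}]'
python3 - <<'E'
from h import *
c=shot('top'); P=cloud(c); Z=P[...,2]; save(c,'t2.png')
m=(np.hypot(P[...,0]-514,P[...,1]+125)<75)&(abs(Z-12)<5); print(m.sum(),cv2.minEnclosingCircle(P[m][:,:2].astype(np.float32)))
m=(np.hypot(P[...,0]-568,P[...,1]-61)<50)&(abs(Z-112)<5); print('rim',m.sum(),cv2.minEnclosingCircle(P[m][:,:2].astype(np.float32)) if m.sum()>5 else 0)
E
python3 plan.py 514 -125 150
```

```text
time_s: 7.2
eef_pos: [528.0, -80.6, 220.0]
ee_rot: [0.0, 0.656, 0.755, -0.0]
force: [-0.2, -0.3, -1.3]
grip_width: 0.146
grip_force: 60.3
time_s: 7.45
eef_pos: [513.5, -123.9, 219.9]
ee_rot: [0.0, 0.658, 0.753, -0.0]
force: [-1.0, 0.2, -1.5]
grip_width: 0.139
grip_force: 60.3
0 ((0.0, 0.0), 0.0)
rim 99 ((568.484619140625, 60.101688385009766), 43.68246841430664)
pos [ 514.  -122.4  220. ] psi 97.82 shift [-2.5 -0.3 70. ] | 70.0 rot [-0.  0. -0.] F [-0.2  0.8 -0.9] Tq [ 0.04 -0.02  0.01] w 0.148 gf 60.3 t 7.5
```

View pics/t2.png

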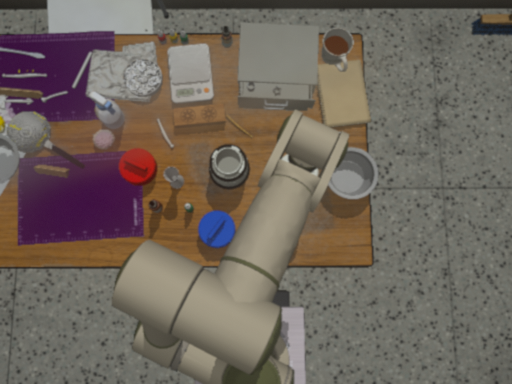

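The tub stands open at (229,160) and the cap is in the gripper over the lid, hidden by the arm. I'll lower the cap onto the tin lid.

```bash
python3 -m jog '[{"tx":-2.5,"ty":0,"tz":50,"ax":0,"ay":0,"az":0,"jaw":1},{"tx":0,"ty":0,"tz":50,"ax":0,"ay":0,"az":0,"jaw":1},{"tx":0,"ty":0,"tz":40,"ax":0,"ay":0,"az":0,"jaw":1},{"tx":0,"ty":0,"tz":6,"ax":0,"ay":0,"az":0,"jaw":1},{"tx":0,"ty":0,"tz":3,"ax":0,"ay":0,"az":0,"jaw":1}]'
python3 -m jog '[{"tx":0,"ty":0,"tz":2,"ax":0,"ay":0,"az":0,"jaw":1},{"tx":0,"ty":0,"tz":1,"ax":0,"ay":0,"az":0,"jaw":1}]'
```

```text
time_s: 8.12
eef_pos: [515.5, -123.6, 72.2]
ee_rot: [0.001, 0.656, 0.755, 0.0]
force: [0.2, 0.7, -1.2]
grip_width: 0.144
grip_force: 60.3
time_s: 8.38
eef_pos: [515.1, -123.9, 69.1]
ee_rot: [0.001, 0.656, 0.755, 0.0]
force: [-0.3, -0.2, -1.5]
grip_width: 0.145
grip_force: 60.3
```

```bash
python3 -m jog '[{"tx":0,"ty":0,"tz":1,"ax":0,"ay":0,"az":0,"jaw":1},{"tx":0,"ty":0,"tz":1,"ax":0,"ay":0,"az":0,"jaw":1},{"tx":0,"ty":0,"tz":0,"ax":0,"ay":0,"az":0,"jaw":1}]'
python3 -m jog '[{"tx":0,"ty":0,"tz":1,"ax":0,"ay":0,"az":0,"jaw":1},{"tx":0,"ty":0,"tz":0,"ax":0,"ay":0,"az":0,"jaw":1}]'
```

```text
time_s: 8.75
eef_pos: [514.7, -124.1, 68.4]
ee_rot: [0.001, 0.656, 0.755, -0.0]
force: [-9.4, 0.4, 19.2]
grip_width: 0.144
grip_force: 62.9
time_s: 9.0
eef_pos: [514.8, -124.1, 68.3]
ee_rot: [0.001, 0.656, 0.755, -0.0]
force: [-13.7, 2.6, 29.2]
grip_width: 0.143
grip_force: 64.3
```

```bash
python3 -m jog '[{"tx":0,"ty":0,"tz":-2.7,"ax":0,"ay":0,"az":0,"jaw":1},{"tx":0,"ty":0,"tz":0,"ax":0,"ay":0,"az":0,"jaw":0.4},{"tx":0,"ty":0,"tz":0,"ax":0,"ay":0,"az":0,"jaw":0.2},{"tx":0,"ty":0,"tz":0,"ax":0,"ay":0,"az":0,"jaw":0.2},{"tx":0,"ty":0,"tz":-20,"ax":0,"ay":0,"az":0,"jaw":0.2}]'
python3 -m jog '[{"tx":0,"ty":0,"tz":-50,"ax":0,"ay":0,"az":0,"jaw":0},{"tx":0,"ty":0,"tz":-50,"ax":0,"ay":0,"az":0,"jaw":0},{"tx":0,"ty":0,"tz":-50,"ax":0,"ay":0,"az":0,"jaw":0},{"tx":0,"ty":0,"tz":-30,"ax":0,"ay":0,"az":0,"jaw":0},{"tx":0,"ty":0,"tz":0,"ax":0,"ay":0,"az":0,"jaw":0}]'
python3 plan.py 430 240 260
```

```text
time_s: 9.62
eef_pos: [513.9, -123.4, 86.9]
ee_rot: [-0.002, 0.656, 0.754, -0.0]
force: [-0.4, -0.3, -0.3]
grip_width: 0.396
grip_force: 0.0
time_s: 10.25
eef_pos: [515.3, -124.1, 269.8]
ee_rot: [0.002, 0.656, 0.755, 0.001]
force: [-0.2, -0.2, 0.3]
grip_width: 0.502
grip_force: 0.0
pos [ 515.3 -124.1  269.8] psi 97.97 shift [372.4 -34.    8.8] | 374.0 rot [0.003 0.002 0.   ] F [-0.2 -0.2  0.3] Tq [ 0.07 -0.03 -0.02] w 0.502 gf 0.0 t 10.25
```

```bash
python3 -m jog '[{"tx":55,"ty":0,"tz":0,"ax":0,"ay":0,"az":0,"jaw":0},{"tx":58,"ty":-4,"tz":0,"ax":0,"ay":0,"az":0,"jaw":0},{"tx":58,"ty":-4,"tz":0,"ax":0,"ay":0,"az":0,"jaw":0},{"tx":58,"ty":-4,"tz":0,"ax":0,"ay":0,"az":0,"jaw":0},{"tx":58,"ty":-4,"tz":2,"ax":0,"ay":0,"az":0,"jaw":0}]'
python3 -m jog '[{"tx":50,"ty":-4,"tz":5,"ax":0,"ay":0,"az":0,"jaw":0},{"tx":0,"ty":0,"tz":0,"ax":0,"ay":0,"az":0,"jaw":0},{"tx":0,"ty":0,"tz":0,"ax":0,"ay":0,"az":0,"jaw":0}]'
cat > drop.py <<'E'
from h import *
import sys
x,y=map(float,sys.argv[1:3]); c=shot('wrist'); P=cloud(c); Z=P[...,2]; save(c,sys.argv[3]); print('cam',c['wfc'][:3,3].round())
n=np.hypot(P[...,0]-x,P[...,1]-y)<35
for a,b in((98,108),(80,98),(71,79),(64,71),(10,60)):
    m=n&(Z>a)&(Z<b)
    if m.sum(): p=P[m]; print(a,m.sum(),p.mean(0).round(1),p.min(0).round(1),p.max(0).round(1))
for r in place_of('dropper_mid','wrist')[:3]: print(r['conf'],r['centre'],atz(c,r['centre'],51))
E
python3 drop.py 445 279 w2.png; python3 plan.py 445 279 130
```

```text
time_s: 10.88
eef_pos: [458.0, 159.9, 264.6]
ee_rot: [-0.001, 0.656, 0.754, -0.001]
force: [0.6, -0.3, 0.4]
grip_width: 0.501
grip_force: 0.0
time_s: 11.25
eef_pos: [448.1, 206.7, 260.0]
ee_rot: [-0.0, 0.656, 0.755, -0.001]
force: [-0.0, -0.3, -0.7]
grip_width: 0.501
grip_force: 0.0
cam [439. 277. 402.]
98 74 [449.3 278.7  99.6] [444.3 273.8  98.1] [453.7 283.7 101.9]
80 93 [449.  279.3  96.1] [442.8 272.6  91.8] [455.9 285.5  98. ]
71 261 [448.8 279.   76.3] [438.  267.7  71.8] [460.4 290.4  78.8]
64 12 [443.3 280.4  66.6] [437.7 267.4  64.5] [457.  290.6  70.8]
10 201 [448.8 278.6  58.6] [433.  262.7  50.3] [466.1 295.2  60. ]
0.97 [263.2, 93.4] [448.6 280.7  51. ]
pos [448.4 206.2 260.5] psi 97.88 shift [ 72.6   6.7 130.5] | 149.0 rot [-0.001  0.    -0.   ] F [ 0.4 -0.7  0.5] Tq [ 0.01 -0.06 -0.02] w 0.501 gf 0.0 t 11.35
```

View pics/w2.png

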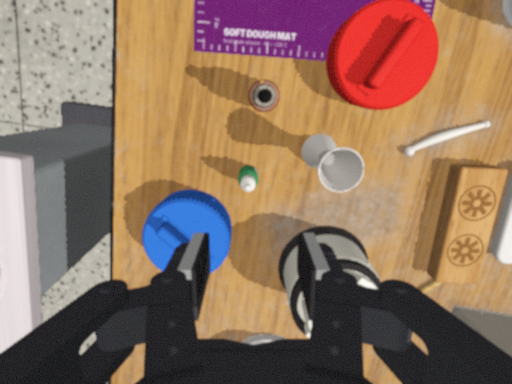

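The wrist view shows the dropper from above at (264,95), the green colour bottle at (248,180) and the jigger at (330,160). The dropper axis is at (449,279).

```bash
python3 -m jog '[{"tx":36,"ty":5.3,"tz":0,"ax":0,"ay":0,"az":0,"jaw":0},{"tx":36,"ty":5.3,"tz":0,"ax":0,"ay":0,"az":0,"jaw":0.1},{"tx":0,"ty":0,"tz":50,"ax":0,"ay":0,"az":0,"jaw":0.1},{"tx":0,"ty":0,"tz":55,"ax":0,"ay":0,"az":0,"jaw":0.2},{"tx":0,"ty":0,"tz":0,"ax":0,"ay":0,"az":0,"jaw":0.2}]' 30
python3 plan.py 449 279 80 97.9
```

```text
time_s: 11.98
eef_pos: [447.4, 278.5, 153.1]
ee_rot: [-0.002, 0.657, 0.754, -0.003]
force: [0.4, 0.3, 1.0]
grip_width: 0.403
grip_force: 0.0
pos [447.4 278.5 153.1] psi 97.87 shift [ 0.4  2.2 73.1] | 73.0 rot [-0.007  0.002 -0.001] F [0.4 0.3 1. ] Tq [ 0.01 -0.08 -0.01] w 0.403 gf 0.0 t 11.975
```

```bash
python3 -m jog '[{"tx":0,"ty":1,"tz":40,"ax":0,"ay":0,"az":0,"jaw":0.2},{"tx":0,"ty":0,"tz":24,"ax":0,"ay":0,"az":0,"jaw":0.2},{"tx":0,"ty":0,"tz":10,"ax":0,"ay":0,"az":0,"jaw":0.2},{"tx":0,"ty":0,"tz":0,"ax":0,"ay":0,"az":0,"jaw":0.2}]' 30
python3 plan.py 449 279 80 97.9
```

```text
time_s: 12.48
eef_pos: [450.5, 280.1, 83.2]
ee_rot: [0.0, 0.657, 0.754, 0.001]
force: [-0.4, 0.5, 0.5]
grip_width: 0.397
grip_force: 0.0
pos [450.5 280.1  83.2] psi 97.93 shift [-0.8 -1.7  3.2] | 4.0 rot [ 0.002 -0.     0.001] F [-0.4  0.5  0.5] Tq [0.03 0.   0.03] w 0.397 gf 0.0 t 12.475
```

```bash
python3 -m jog '[{"tx":-0.5,"ty":-1,"tz":2.5,"ax":0,"ay":0,"az":0,"jaw":0.5},{"tx":0,"ty":0,"tz":0,"ax":0,"ay":0,"az":0,"jaw":0.7},{"tx":0,"ty":0,"tz":0,"ax":0,"ay":0,"az":0,"jaw":1},{"tx":0,"ty":0,"tz":0,"ax":0,"ay":0,"az":0,"jaw":1},{"tx":0,"ty":0,"tz":0,"ax":0,"ay":0,"az":0,"jaw":1}]' 30
python3 plan.py 449 279 80 97.9
```

```text
time_s: 13.1
eef_pos: [449.1, 279.6, 80.2]
ee_rot: [0.0, 0.656, 0.755, 0.0]
force: [-2.3, -0.8, 6.6]
grip_width: 0.13
grip_force: 29.7
pos [449.1 279.6  80.2] psi 97.97 shift [-0.6 -0.1  0.2] | 1.0 rot [ 0.001 -0.     0.001] F [-2.3 -0.8  6.6] Tq [-0.02  0.27 -0.01] w 0.13 gf 29.7 t 13.1
```

```bash
python3 -m jog '[{"tx":0,"ty":0,"tz":-20,"ax":0,"ay":0,"az":0,"jaw":1},{"tx":0,"ty":0,"tz":-40,"ax":0,"ay":0,"az":0,"jaw":1},{"tx":0,"ty":0,"tz":-45,"ax":0,"ay":0,"az":0,"jaw":1},{"tx":0,"ty":0,"tz":-35,"ax":0,"ay":0,"az":0,"jaw":1},{"tx":0,"ty":0,"tz":0,"ax":0,"ay":0,"az":0,"jaw":1}]' 
python3 plan.py 568.4 60.3 220 97.9
```

```text
time_s: 13.72
eef_pos: [449.6, 279.8, 221.8]
ee_rot: [0.001, 0.656, 0.755, 0.002]
force: [0.8, -0.4, -1.0]
grip_width: 0.137
grip_force: 29.6
pos [449.6 279.8 221.8] psi 97.97 shift [-233.9   87.2    2. ] | 250.0 rot [ 0.005 -0.001  0.001] F [ 0.8 -0.4 -1. ] Tq [0.01 0.01 0.01] w 0.137 gf 29.6 t 13.725
```

```bash
python3 -m jog '[{"tx":-30,"ty":11,"tz":0,"ax":0,"ay":0,"az":0,"jaw":1},{"tx":-45,"ty":17,"tz":0,"ax":0,"ay":0,"az":0,"jaw":1},{"tx":-50,"ty":19,"tz":0,"ax":0,"ay":0,"az":0,"jaw":1},{"tx":-50,"ty":19,"tz":0,"ax":0,"ay":0,"az":0,"jaw":1},{"tx":-40,"ty":15,"tz":0,"ax":0,"ay":0,"az":0,"jaw":1}]' 
python3 -m jog '[{"tx":-19,"ty":6,"tz":0,"ax":0,"ay":0,"az":0,"jaw":1},{"tx":0,"ty":0,"tz":0,"ax":0,"ay":0,"az":0,"jaw":1},{"tx":0,"ty":0,"tz":0,"ax":0,"ay":0,"az":0,"jaw":1}]'
python3 - <<'E'
from h import *
s=shot('scene'); w=shot('wrist')
cv2.imwrite('pics/ins.png',np.hstack([cv2.resize(s['color'][120:220,190:290,::-1],(400,400)),cv2.resize(w['color'][:,:,::-1],(400,300))[:300].copy() if 0 else cv2.copyMakeBorder(cv2.resize(w['color'][:,:,::-1],(400,300)),0,100,0,0,cv2.BORDER_CONSTANT)]))
E
python3 plan.py 568.4 60.3 96 97.9
```

```text
time_s: 14.35
eef_pos: [559.0, 75.9, 217.8]
ee_rot: [-0.001, 0.657, 0.754, -0.001]
force: [0.6, 0.3, -1.3]
grip_width: 0.132
grip_force: 29.6
time_s: 14.72
eef_pos: [566.7, 61.0, 219.1]
ee_rot: [-0.0, 0.656, 0.755, -0.0]
force: [-0.4, -0.2, -0.7]
grip_width: 0.131
grip_force: 29.6
pos [566.9  61.  219.5] psi 98.06 shift [ -1.    1.4 123.5] | 123.0 rot [-0.    -0.     0.003] F [0.3 0.4 0.2] Tq [-0.01 -0.    0.07] w 0.127 gf 29.6 t 14.825
```

View pics/ins.png

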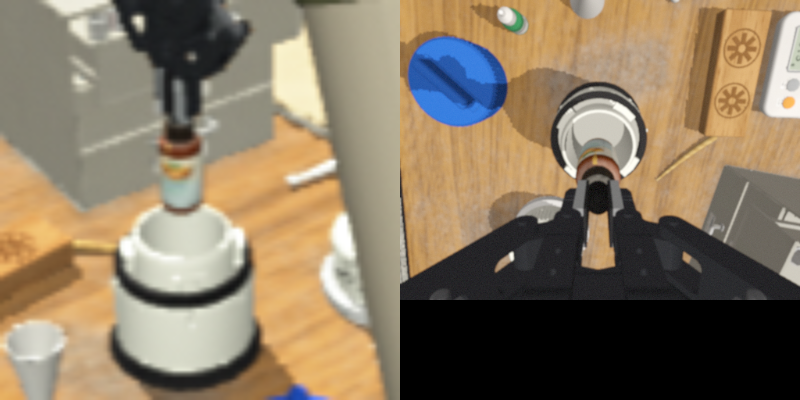

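The bottle hangs upright over the open mouth in the scene crop (left, at (180,175)), and the wrist view (right) shows it over the neck. I'll lower it.

```bash
python3 -m jog '[{"tx":-1,"ty":1.4,"tz":20,"ax":0,"ay":0,"az":0,"jaw":1},{"tx":0,"ty":0,"tz":35,"ax":0,"ay":0,"az":0,"jaw":1},{"tx":0,"ty":0,"tz":40,"ax":0,"ay":0,"az":0,"jaw":1},{"tx":0,"ty":0,"tz":22,"ax":0,"ay":0,"az":0,"jaw":1},{"tx":0,"ty":0,"tz":3,"ax":0,"ay":0,"az":0,"jaw":1}]' 
python3 -m jog '[{"tx":0,"ty":0,"tz":2,"ax":0,"ay":0,"az":0,"jaw":1},{"tx":0,"ty":0,"tz":1,"ax":0,"ay":0,"az":0,"jaw":1},{"tx":0,"ty":0,"tz":0,"ax":0,"ay":0,"az":0,"jaw":1}]'
```

```text
time_s: 15.45
eef_pos: [568.0, 59.8, 98.4]
ee_rot: [-0.001, 0.656, 0.755, -0.001]
force: [-0.3, 0.1, -1.1]
grip_width: 0.126
grip_force: 29.6
time_s: 15.82
eef_pos: [569.1, 59.0, 97.0]
ee_rot: [0.0, 0.656, 0.755, 0.0]
force: [1.1, -0.1, -1.8]
grip_width: 0.128
grip_force: 29.6
```

```bash
python3 -m jog '[{"tx":0,"ty":0,"tz":1,"ax":0,"ay":0,"az":0,"jaw":1},{"tx":0,"ty":0,"tz":1,"ax":0,"ay":0,"az":0,"jaw":1},{"tx":0,"ty":0,"tz":0,"ax":0,"ay":0,"az":0,"jaw":1}]' 
python3 -m jog '[{"tx":0,"ty":0,"tz":0.7,"ax":0,"ay":0,"az":0,"jaw":1},{"tx":0,"ty":0,"tz":0,"ax":0,"ay":0,"az":0,"jaw":1}]'
```

```text
time_s: 16.2
eef_pos: [568.8, 59.0, 94.3]
ee_rot: [-0.0, 0.656, 0.754, -0.0]
force: [-0.2, -0.3, -1.7]
grip_width: 0.13
grip_force: 29.6
time_s: 16.45
eef_pos: [569.1, 59.0, 94.3]
ee_rot: [0.0, 0.656, 0.755, 0.0]
force: [-1.0, 0.3, 5.2]
grip_width: 0.13
grip_force: 30.2
```

```bash
python3 -m jog '[{"tx":0,"ty":0,"tz":-0.3,"ax":0,"ay":0,"az":0,"jaw":0.68},{"tx":0,"ty":0,"tz":0,"ax":0,"ay":0,"az":0,"jaw":0.5},{"tx":0,"ty":0,"tz":0,"ax":0,"ay":0,"az":0,"jaw":0.4},{"tx":0,"ty":0,"tz":0,"ax":0,"ay":0,"az":0,"jaw":0.4},{"tx":0,"ty":0,"tz":-5,"ax":0,"ay":0,"az":0,"jaw":0.4}]' 
python3 -m jog '[{"tx":0,"ty":0,"tz":-20,"ax":0,"ay":0,"az":0,"jaw":0.4},{"tx":0,"ty":0,"tz":-40,"ax":0,"ay":0,"az":0,"jaw":0.2},{"tx":0,"ty":0,"tz":-50,"ax":0,"ay":0,"az":0,"jaw":0.2},{"tx":0,"ty":0,"tz":-50,"ax":0,"ay":0,"az":0,"jaw":0.2},{"tx":-50,"ty":0,"tz":0,"ax":0,"ay":0,"az":0,"jaw":0.2}]'
python3 -m jog '[{"tx":-25,"ty":0,"tz":0,"ax":0,"ay":0,"az":0,"jaw":0.2},{"tx":0,"ty":0,"tz":0,"ax":0,"ay":0,"az":0,"jaw":0.2},{"tx":0,"ty":0,"tz":0,"ax":0,"ay":0,"az":0,"jaw":0.2}]'
python3 - <<'E'
from h import *
w=shot('wrist'); save(w,'w3.png'); P=cloud(w); Z=P[...,2]; print(w['wfc'][:3,3].round())
n=np.hypot(P[...,0]-568.5,P[...,1]-60)<30
m=n&(Z>95)&(Z<130); print('bulb',m.sum(),P[m].mean(0),Z[m].max())
n=np.hypot(P[...,0]-568.5,P[...,1]-60)<46
m=n&(abs(Z-112)<3)&~(np.hypot(P[...,0]-568.5,P[...,1]-60)<30); print('rim',m.sum(),cv2.minEnclosingCircle(P[m][:,:2].astype(np.float32)))
E
python3 plan.py 514 -124 180 97.9
```

```text
time_s: 17.08
eef_pos: [568.6, 59.0, 98.9]
ee_rot: [-0.0, 0.656, 0.754, -0.0]
force: [-0.5, 0.4, 0.2]
grip_width: 0.302
grip_force: 0.0
time_s: 17.7
eef_pos: [576.9, 10.9, 263.8]
ee_rot: [0.004, 0.655, 0.756, 0.002]
force: [0.6, -1.1, -1.6]
grip_width: 0.4
grip_force: 0.0
time_s: 18.08
eef_pos: [579.1, -14.6, 259.2]
ee_rot: [-0.0, 0.656, 0.755, 0.0]
force: [0.1, -0.7, -0.1]
grip_width: 0.4
grip_force: 0.0
[570.  55. 402.]
bulb 183 [569.43138783  58.43577174 111.69731217] 115.94573517498753
rim 1127 ((568.302001953125, 60.55161666870117), 39.655914306640625)
pos [579.1 -14.4 259.2] psi 98.02 shift [-99.5 -79.8  79.1] | 150.0 rot [ 0.    -0.     0.002] F [ 0.2 -0.2 -0.5] Tq [ 0.01 -0.02 -0.  ] w 0.399 gf 0.0 t 18.125
```

View pics/w3.png

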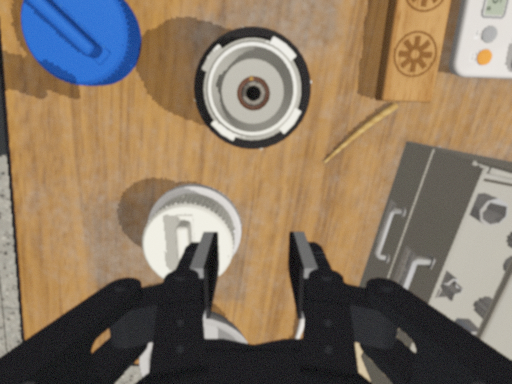

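The wrist view shows the bottle standing upright and centred in the tub at (253,92), with the white cap on the tin lid at (187,240).

```bash
python3 -m jog '[{"tx":-50,"ty":-30,"tz":0,"ax":0,"ay":0,"az":0,"jaw":0.2},{"tx":-50,"ty":-30,"tz":0,"ax":0,"ay":0,"az":0,"jaw":0.2},{"tx":-50,"ty":-20,"tz":0,"ax":0,"ay":0,"az":0,"jaw":0.2},{"tx":0,"ty":0,"tz":0,"ax":0,"ay":0,"az":0,"jaw":0.2},{"tx":0,"ty":0,"tz":0,"ax":0,"ay":0,"az":0,"jaw":0.2}]' 
python3 bar.py 515 -124 83 w4.png
python3 plan.py 514.5 -124 90 97.9
```

```text
time_s: 18.75
eef_pos: [521.0, -173.9, 259.1]
ee_rot: [-0.0, 0.656, 0.755, 0.0]
force: [-0.1, 0.2, 0.1]
grip_width: 0.405
grip_force: 0.0
cam [ 512. -104.  402.]
disc 7282 z 59.0 circ ((515.6744995117188, -125.55502319335938), 54.50080108642578) rect ((515.8306884765625, -125.6352767944336), (107.62545776367188, 107.50675964355469), 42.477272033691406)
bar 989 z 82.6 circ ((516.030029296875, -125.91655731201172), 35.61625289916992) rect ((516.2857666015625, -125.94541931152344), (13.174173355102539, 70.84839630126953), 7.762089252471924)
0.74 [255.4, 122.4] [ 517.6 -129.1   71. ]
pos [ 521.2 -173.5  259.1] psi 98.08 shift [ 49.9   0.3 169.1] | 176.0 rot [ 0.    -0.     0.003] F [-0.8 -0.3 -0.2] Tq [-0.07  0.   -0.03] w 0.397 gf 0.0 t 18.85
```

```bash
python3 -m jog '[{"tx":48,"ty":1.3,"tz":0,"ax":0,"ay":0,"az":0,"jaw":0.2},{"tx":0,"ty":0,"tz":55,"ax":0,"ay":0,"az":0,"jaw":0.2},{"tx":0,"ty":0,"tz":55,"ax":0,"ay":0,"az":0,"jaw":0.2},{"tx":0,"ty":0,"tz":50,"ax":0,"ay":0,"az":0,"jaw":0.2},{"tx":0,"ty":0,"tz":20,"ax":0,"ay":0,"az":0,"jaw":0.2}]' 60
python3 -m jog '[{"tx":0,"ty":0,"tz":6,"ax":0,"ay":0,"az":0,"jaw":0.2},{"tx":0,"ty":0,"tz":0,"ax":0,"ay":0,"az":0,"jaw":0.2}]'
python3 plan.py 515.7 -125.6 70 97.9
```

```text
time_s: 19.48
eef_pos: [514.5, -125.3, 76.3]
ee_rot: [-0.002, 0.656, 0.755, -0.0]
force: [-0.1, 0.1, 0.9]
grip_width: 0.403
grip_force: 0.0
time_s: 19.73
eef_pos: [515.9, -126.8, 73.6]
ee_rot: [0.0, 0.656, 0.755, 0.0]
force: [-0.2, -0.6, 0.7]
grip_width: 0.399
grip_force: 0.0
pos [ 515.9 -126.8   73.6] psi 98.02 shift [ 1.2 -0.   3.6] | 4.0 rot [0.001 0.    0.002] F [-0.2 -0.6  0.7] Tq [-0.02  0.05  0.03] w 0.399 gf 0.0 t 19.725
```

```bash
python3 -m jog '[{"tx":1,"ty":0,"tz":3.5,"ax":0,"ay":0,"az":0,"jaw":0.5},{"tx":0,"ty":0,"tz":0,"ax":0,"ay":0,"az":0,"jaw":1},{"tx":0,"ty":0,"tz":0,"ax":0,"ay":0,"az":0,"jaw":1},{"tx":0,"ty":0,"tz":0,"ax":0,"ay":0,"az":0,"jaw":1},{"tx":0,"ty":0,"tz":0,"ax":0,"ay":0,"az":0,"jaw":1}]' 60
python3 plan.py 515.7 -125.6 70 97.9
```

```text
time_s: 20.35
eef_pos: [515.6, -126.2, 70.1]
ee_rot: [0.0, 0.656, 0.755, 0.0]
force: [0.9, 2.2, 5.7]
grip_width: 0.143
grip_force: 60.4
pos [ 515.6 -126.2   70.1] psi 97.96 shift [0.6 0.2 0.1] | 1.0 rot [0.001 0.    0.001] F [0.9 2.2 5.7] Tq [0.36 0.05 0.05] w 0.143 gf 60.4 t 20.35
```

```bash
python3 -m jog '[{"tx":0,"ty":0,"tz":-20,"ax":0,"ay":0,"az":0,"jaw":1},{"tx":0,"ty":0,"tz":-50,"ax":0,"ay":0,"az":0,"jaw":1},{"tx":0,"ty":0,"tz":-50,"ax":0,"ay":0,"az":0,"jaw":1},{"tx":0,"ty":0,"tz":-30,"ax":0,"ay":0,"az":0,"jaw":1},{"tx":0,"ty":0,"tz":0,"ax":0,"ay":0,"az":0,"jaw":1}]' 
python3 plan.py 568.4 60.1 220 98.3
```

```text
time_s: 20.98
eef_pos: [515.9, -126.6, 221.2]
ee_rot: [0.002, 0.656, 0.754, 0.0]
force: [0.5, -0.4, -1.6]
grip_width: 0.147
grip_force: 59.6
pos [ 515.9 -126.6  221.2] psi 97.96 shift [177.6  77.9   1. ] | 194.0 rot [ 0.003  0.002 -0.006] F [ 0.5 -0.4 -1.6] Tq [ 0.01 -0.   -0.01] w 0.147 gf 59.6 t 20.975
```

```bash
python3 -m jog '[{"tx":30,"ty":13,"tz":0,"ax":0,"ay":0,"az":0,"jaw":1},{"tx":50,"ty":22,"tz":0,"ax":0,"ay":0,"az":0,"jaw":1},{"tx":50,"ty":22,"tz":0,"ax":0,"ay":0,"az":0,"jaw":1},{"tx":35,"ty":15,"tz":0,"ax":0,"ay":0,"az":0,"jaw":1},{"tx":12.6,"ty":6,"tz":0,"ax":0,"ay":0,"az":0,"jaw":1}]' 
python3 -m jog '[{"tx":0,"ty":0,"tz":0,"ax":0,"ay":0,"az":0,"jaw":1},{"tx":0,"ty":0,"tz":0,"ax":0,"ay":0,"az":0,"jaw":1}]'
python3 bar.py 568 60 234 w5.png; python3 plan.py 568.4 60.1 180 98.3
```

```text
time_s: 21.6
eef_pos: [567.5, 62.2, 217.6]
ee_rot: [-0.001, 0.655, 0.755, -0.001]
force: [1.0, -1.1, -0.7]
grip_width: 0.143
grip_force: 59.5
time_s: 21.85
eef_pos: [567.7, 59.3, 219.0]
ee_rot: [-0.0, 0.657, 0.754, -0.0]
force: [-0.4, -0.1, -1.3]
grip_width: 0.141
grip_force: 59.5
cam [559. 129. 362.]
disc 19014 z 208.0 circ ((568.3575439453125, 59.87616729736328), 53.91826629638672) rect ((566.7990112304688, 61.778228759765625), (107.06903076171875, 102.6668930053711), 41.841007232666016)
bar 4188 z 231.8 circ ((567.8896484375, 60.02901077270508), 35.238162994384766) rect ((566.5106811523438, 60.31109619140625), (68.52568817138672, 37.043479919433594), 77.63954162597656)
0.88 [55.9, 106.4] [476.1 113.7 222. ]
0.57 [252.6, 251.2] [568.2  57.7 222. ]
pos [567.8  59.3 219.4] psi 97.87 shift [ 0.7  0.7 39.4] | 39.0 rot [-0.     0.    -0.007] F [-0.6 -0.2 -1.6] Tq [-0.   -0.02 -0.04] w 0.145 gf 59.5 t 21.95
```

```bash
python3 -m jog '[{"tx":0.6,"ty":0.3,"tz":40,"ax":0,"ay":0,"az":-0.005,"jaw":1},{"tx":0,"ty":0,"tz":10,"ax":0,"ay":0,"az":0,"jaw":1},{"tx":0,"ty":0,"tz":8,"ax":0,"ay":0,"az":0,"jaw":1},{"tx":0,"ty":0,"tz":6,"ax":0,"ay":0,"az":0,"jaw":1},{"tx":0,"ty":0,"tz":0,"ax":0,"ay":0,"az":0,"jaw":1}]' 
python3 plan.py 568.4 60.1 135 98.3
```

```text
time_s: 22.58
eef_pos: [568.3, 61.1, 155.7]
ee_rot: [0.0, 0.654, 0.756, 0.0]
force: [0.6, -0.2, -0.5]
grip_width: 0.14
grip_force: 59.4
pos [568.3  61.1 155.7] psi 98.25 shift [-1.  -0.  20.7] | 21.0 rot [ 0.     0.    -0.001] F [ 0.6 -0.2 -0.5] Tq [-0.04  0.03 -0.03] w 0.14 gf 59.4 t 22.575
```

```bash
python3 -m jog '[{"tx":-0.5,"ty":0,"tz":5,"ax":0,"ay":0,"az":0,"jaw":1},{"tx":0,"ty":0,"tz":5,"ax":0,"ay":0,"az":0,"jaw":1},{"tx":0,"ty":0,"tz":0,"ax":0,"ay":0,"az":0,"jaw":1},{"tx":0,"ty":0,"tz":0,"ax":0,"ay":0,"az":0,"jaw":1}]' 
python3 plan.py 568.4 60.1 135 98.3
```

```text
time_s: 23.08
eef_pos: [568.3, 60.6, 145.6]
ee_rot: [0.0, 0.654, 0.756, 0.0]
force: [-1.1, 1.0, -1.5]
grip_width: 0.141
grip_force: 59.4
pos [568.3  60.6 145.6] psi 98.25 shift [-0.5  0.  10.6] | 11.0 rot [ 0.     0.    -0.001] F [-1.1  1.  -1.5] Tq [-0.03  0.07 -0.02] w 0.141 gf 59.4 t 23.075
```

```bash
python3 -m jog '[{"tx":0,"ty":0,"tz":4,"ax":0,"ay":0,"az":0,"jaw":1},{"tx":0,"ty":0,"tz":4,"ax":0,"ay":0,"az":0,"jaw":1},{"tx":0,"ty":0,"tz":2.5,"ax":0,"ay":0,"az":0,"jaw":1},{"tx":0,"ty":0,"tz":0,"ax":0,"ay":0,"az":0,"jaw":1},{"tx":0,"ty":0,"tz":0,"ax":0,"ay":0,"az":0,"jaw":1}]' 
python3 plan.py 568.4 60.1 135 98.3
```

```text
time_s: 23.7
eef_pos: [568.7, 60.6, 136.2]
ee_rot: [0.001, 0.654, 0.756, 0.001]
force: [-1.7, 0.1, 9.8]
grip_width: 0.14
grip_force: 60.8
pos [568.7  60.6 136.2] psi 98.26 shift [-0.5 -0.4  1.2] | 1.0 rot [ 0.002  0.    -0.001] F [-1.7  0.1  9.8] Tq [ 0.03  0.45 -0.04] w 0.14 gf 60.8 t 23.7
```

```bash
python3 -m jog '[{"tx":0,"ty":0,"tz":1.2,"ax":0,"ay":0,"az":0,"jaw":1},{"tx":0,"ty":0,"tz":0,"ax":0,"ay":0,"az":0.14,"jaw":1},{"tx":0,"ty":0,"tz":0,"ax":0,"ay":0,"az":0.14,"jaw":1},{"tx":0,"ty":0,"tz":0,"ax":0,"ay":0,"az":0.14,"jaw":1},{"tx":0,"ty":0,"tz":0,"ax":0,"ay":0,"az":0.14,"jaw":1}]' 
python3 plan.py 568.4 60.1 135 50.6
python3 -m jog '[{"tx":0,"ty":0,"tz":0,"ax":0,"ay":0,"az":0.14,"jaw":1},{"tx":0,"ty":0,"tz":0,"ax":0,"ay":0,"az":0.08,"jaw":1},{"tx":0,"ty":0,"tz":0,"ax":0,"ay":0,"az":0.04,"jaw":1},{"tx":0,"ty":0,"tz":0,"ax":0,"ay":0,"az":0,"jaw":1}]'
python3 plan.py 568.4 60.1 135 50.6
```

```text
time_s: 24.32
eef_pos: [568.9, 60.4, 135.2]
ee_rot: [0.001, 0.839, 0.544, 0.001]
force: [-1.6, -0.8, 10.2]
grip_width: 0.143
grip_force: 61.1
pos [568.9  60.4 135.2] psi 65.95 shift [-0.5 -0.3  0.2] | 1.0 rot [ 0.003 -0.001  0.268] F [-1.6 -0.8 10.2] Tq [-0.12  0.38  0.42] w 0.143 gf 61.1 t 24.325
time_s: 24.82
eef_pos: [568.4, 60.5, 135.0]
ee_rot: [0.001, 0.901, 0.433, 0.0]
force: [-3.4, -0.2, 10.1]
grip_width: 0.143
grip_force: 61.0
pos [568.4  60.5 135. ] psi 51.29 shift [-0.3  0.2  0. ] | 0.0 rot [ 0.001 -0.     0.012] F [-3.4 -0.2 10.1] Tq [-0.1   0.68  0.28] w 0.143 gf 61.0 t 24.825
```

```bash
python3 -m jog '[{"tx":0,"ty":0,"tz":0,"ax":0,"ay":0,"az":0.025,"jaw":1},{"tx":0,"ty":0,"tz":0,"ax":0,"ay":0,"az":0,"jaw":1}]'
python3 plan.py 568.4 60.1 135 50.6
python3 -m jog '[{"tx":0,"ty":0,"tz":0,"ax":0,"ay":0,"az":0.02,"jaw":1},{"tx":0,"ty":0,"tz":0,"ax":0,"ay":0,"az":0,"jaw":1}]'
python3 plan.py 568.4 60.1 135 50.6
```

```text
time_s: 25.08
eef_pos: [568.3, 60.5, 135.0]
ee_rot: [0.001, 0.907, 0.422, 0.0]
force: [-3.8, -0.4, 10.3]
grip_width: 0.142
grip_force: 61.1
pos [568.3  60.5 135. ] psi 49.89 shift [-0.3  0.3 -0. ] | 0.0 rot [ 0.001 -0.    -0.012] F [-3.8 -0.4 10.3] Tq [-0.12  0.75  0.49] w 0.142 gf 61.1 t 25.075
time_s: 25.32
eef_pos: [568.2, 60.5, 135.0]
ee_rot: [0.001, 0.911, 0.413, 0.0]
force: [-4.6, -1.2, 10.2]
grip_width: 0.146
grip_force: 61.7
pos [568.2  60.5 135. ] psi 48.79 shift [-0.2  0.4 -0. ] | 0.0 rot [ 0.001  0.    -0.032] F [-4.6 -1.2 10.2] Tq [-0.15  0.81  0.84] w 0.146 gf 61.7 t 25.325
```

```bash
python3 -m jog '[{"tx":0,"ty":0,"tz":-3,"ax":0,"ay":0,"az":0,"jaw":1},{"tx":0,"ty":0,"tz":-2.5,"ax":0,"ay":0,"az":-0.02,"jaw":1},{"tx":0,"ty":0,"tz":0,"ax":0,"ay":0,"az":0,"jaw":1}]'
python3 plan.py 568.4 60.1 141 50.6
python3 -m jog '[{"tx":0,"ty":0,"tz":-1.5,"ax":0,"ay":0,"az":0,"jaw":1},{"tx":0,"ty":0,"tz":0,"ax":0,"ay":0,"az":0,"jaw":1}]'
python3 plan.py 568.4 60.1 141 50.6
```

```text
time_s: 25.7
eef_pos: [568.0, 60.6, 139.6]
ee_rot: [-0.0, 0.907, 0.421, -0.0]
force: [-5.7, -0.9, 7.3]
grip_width: 0.146
grip_force: 60.5
pos [568.   60.6 139.6] psi 49.85 shift [-0.1  0.6 -1.4] | 2.0 rot [-0.     0.    -0.013] F [-5.7 -0.9  7.3] Tq [-0.11  1.05  0.15] w 0.146 gf 60.5 t 25.7
time_s: 25.95
eef_pos: [567.9, 60.6, 140.8]
ee_rot: [-0.0, 0.907, 0.421, -0.0]
force: [-5.4, 0.1, 4.2]
grip_width: 0.142
grip_force: 60.2
pos [567.9  60.6 140.8] psi 49.84 shift [-0.1  0.7 -0.2] | 1.0 rot [-0.001  0.001 -0.013] F [-5.4  0.1  4.2] Tq [-0.15  0.93  0.15] w 0.142 gf 60.2 t 25.95
```

Pull-test gently.

```bash
python3 -m jog '[{"tx":0,"ty":0,"tz":-1.5,"ax":0,"ay":0,"az":0,"jaw":1},{"tx":0,"ty":0,"tz":0,"ax":0,"ay":0,"az":0,"jaw":1}]'
python3 plan.py 568.4 60.1 141 50.6
```

```text
time_s: 26.2
eef_pos: [567.8, 60.6, 141.0]
ee_rot: [-0.0, 0.907, 0.421, -0.001]
force: [-1.4, -0.5, -11.3]
grip_width: 0.142
grip_force: 59.0
pos [567.8  60.6 141. ] psi 49.83 shift [0.  0.8 0. ] | 1.0 rot [-0.002  0.001 -0.013] F [ -1.4  -0.5 -11.3] Tq [-0.21  0.07  0.15] w 0.142 gf 59.0 t 26.2
```

The cap is held down, so it is locked. I'll release, retreat and check.

```bash
python3 -m jog '[{"tx":0,"ty":0,"tz":0.9,"ax":0,"ay":0,"az":0,"jaw":1},{"tx":0,"ty":0,"tz":0,"ax":0,"ay":0,"az":0,"jaw":0.4},{"tx":0,"ty":0,"tz":0,"ax":0,"ay":0,"az":0,"jaw":0.2},{"tx":0,"ty":0,"tz":0,"ax":0,"ay":0,"az":0,"jaw":0.2},{"tx":0,"ty":0,"tz":-15,"ax":0,"ay":0,"az":0,"jaw":0.2}]'
python3 -m jog '[{"tx":0,"ty":0,"tz":-40,"ax":0,"ay":0,"az":0,"jaw":0.2},{"tx":0,"ty":0,"tz":-40,"ax":0,"ay":0,"az":0,"jaw":0.2},{"tx":-40,"ty":0,"tz":-30,"ax":0,"ay":0,"az":0,"jaw":0.2},{"tx":-40,"ty":0,"tz":0,"ax":0,"ay":0,"az":0,"jaw":0.2},{"tx":0,"ty":0,"tz":0,"ax":0,"ay":0,"az":0,"jaw":0.2}]'
python3 -m jog '[{"tx":0,"ty":0,"tz":0,"ax":0,"ay":0,"az":0,"jaw":0.2},{"tx":0,"ty":0,"tz":0,"ax":0,"ay":0,"az":0,"jaw":0.2}]'
python3 bar.py 568 60 154 w6.png
python3 - <<'E'
from h import *
c=shot('scene'); save(c,'s2.png')
E
```

```text
time_s: 26.82
eef_pos: [567.9, 60.7, 156.4]
ee_rot: [-0.0, 0.907, 0.421, -0.001]
force: [0.0, -0.7, -0.7]
grip_width: 0.404
grip_force: 0.0
time_s: 27.45
eef_pos: [515.9, -1.8, 268.2]
ee_rot: [0.001, 0.907, 0.42, 0.001]
force: [0.1, 0.4, -0.1]
grip_width: 0.399
grip_force: 0.0
time_s: 27.7
eef_pos: [517.0, 0.1, 266.4]
ee_rot: [-0.0, 0.907, 0.422, 0.0]
force: [0.5, 0.8, 0.3]
grip_width: 0.399
grip_force: 0.0
cam [564.  54. 409.]
disc 11780 z 129.8 circ ((569.7955932617188, 60.51190948486328), 54.56148147583008) rect ((569.9472045898438, 60.60499954223633), (107.6191635131836, 108.43689727783203), 80.92851257324219)
bar 1700 z 153.4 circ ((569.3170166015625, 60.74290084838867), 35.66645431518555) rect ((569.6412963867188, 60.44597625732422), (71.09770202636719, 13.618240356445312), 50.30335998535156)
0.91 [254.2, 86.0] [569.7  59.3 142. ]
0.57 [104.6, 174.7] [424.1  86.8 142. ]
```

View pics/s2.png

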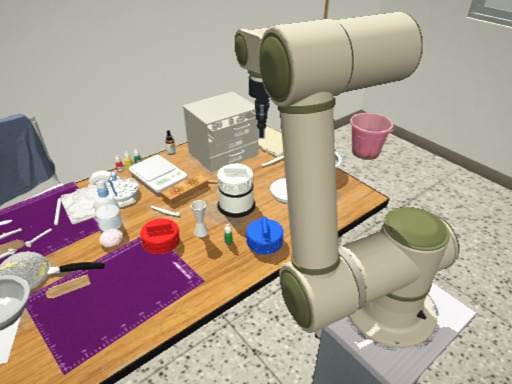

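The scene shows the tub capped at (236,190) and the bottle gone from the table, with the jigger (200,218), colour bottle (229,234), blue and red caps and lid all where they were. The cap is back at its locked height (disc at 129.8) and angle (50.3°).

```bash
python3 -c "
from rig import *
print(finish_job())"
```

```text
the job is handed in; nothing more can be done
None
```

The dropper bottle from beside the jigger stands upright in the white tub, whose cap is back on and locked (it held against a gentle pull); the job is handed in at about 28 s, with the other things apparently where they were.

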